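# Rinse-tub flap: press it up with one finger, push the stamp block under with the other

## Robot

A 6-joint arm with a two-finger parallel gripper is mounted at the origin on the work surface. World frame = base frame: x ahead of the robot, y to its left, z up, the work surface at z = 0. Lengths are in m, angles in rad, forces in N, time in s.
With the tool pointing down it reaches from about 0.3 to 0.825 m from the base axis. Payload 5.4 kg.
Tool frame: the origin (TCP) lies at the very end of the fingers, on their centre line; the grasp point (between the pads) lies 19 mm behind it; z points along the fingers, x is the direction in which the jaws open and shut, and the axes are right-handed (so a half turn about z gives the same grasp; the last joint's range is limited). The gripper opens to 92 mm and grips with 3 to 60 N. Pads are 20 mm wide; open, the fingers measure 128 mm over their backs; the gripper's body (75 mm by 189 mm) begins 69 mm behind the grasp point.
Start: joints at [-1.484, 0.158, 1.597, -0, 1.386, -0.21], TCP at [0.168, -0.55, 0.215] pointing down, gripper open.
Joint ranges: [-2.91, 2.91], [-0.94, 2.29], [0.18, 2.7], [-1.29, 4.43], [0.17, 2.64], [-3, 3]. Speed limits (rad/s): [2.57, 2.57, 3.14, 3.14, 3.14, 3.14].

## Interface

Orientations are given as a rotation vector (axis times angle).
In Python, from workcell import bot gives the robot as it stands. Calls block until the motion is done:
- bot.goto(position, orientation): joint-space move of the TCP to a pose.
- bot.line_to(position, rot=None, max_speed=0.15): straight line of the TCP; rot=None keeps the orientation; max_speed is the mean speed in m/s.
- bot.set_joints(angles): joint-space move.
- bot.set_gripper(opening, newtons=None): opening from 0.0 (shut) to 1.0 (fully open); newtons is the grip in N (None keeps the last); returns when the fingers have stopped.
- bot.hold(seconds).
- bot.inverse_kinematics(position, orientation): joint angles nearest the present ones, or None.
- bot.read_camera(name): name is "side" or "top" or "wrist"; returns a dict with "pixels" (420x560x3 uint8, blue, green, red), "fx", "fy", "cx", "cy" (pixels), "R" (3x3) and "t" (3): a world point X has camera coordinates R X + t. Camera axes: x right, y down, z forward; pixel columns grow to the right and rows downward; lengths in m; the calibration is good to about 2 mm. A picture is of the moment at which its call begins. There is no depth.
A pose or a line that the arm cannot do raises bot.MotionError and nothing moves.
- bot.job_done(): hands the job in, once; it reports no verdict.
Readings, each from a call of its own:
- bot.current_clock(): time.
- bot.current_joints(): joint angles.
- bot.current_joint_vel(): joint speeds.
- bot.current_effort(): joint torques, N m.
- bot.current_ee_pos(): TCP position.
- bot.current_tool_rot(): TCP orientation.
- bot.current_contact_force(): force on the tool from outside, world axes, zero at the start.
- bot.current_ft_torque(): the same for the moment, N m.
- bot.current_opening(): opening from 0.0 (shut) to 1.0 (fully open).
Only numpy, scipy, OpenCV 4.12 (cv2) and the standard library are available. Lean on these libraries where they do the work, as an engineer would, in place of code of your own. Each camera call takes 0.05 s, during which the arm holds its last target. There are 200 camera calls.

## Task

The stamp block lying on the little draining board has to go into the rinse tub behind the self-closing splash flap. Press the flap's long bar down with one finger so that the flap swings up, keep it pressed, and with the other finger push the block along the board, under the flap, until it drops into the tub; then let go so the flap falls shut. Do not pick up or lift the block, and leave the other things on the table standing where they are.

Things in the scene. Friction and masses are not known exactly. Their poses are not given: they have to be found in the camera images.
- station: Fixed wash-up station: white draining board leading to a white tub, splash flap between. Origin on the table below the flap's hinge axis, in the flap's plane; x along the board to the tub, y left, z up. 'Station' numbers below are mm in this frame. Board top z 90, x -160 to -5, y -80 to +12. Hinge bracket on the board at x -27 to -7, y -5 to +5, up to z 110.
- lane_end (a point): Where the board ends, mid-lane on its top (station -5, -48, 90). The lane, along which the block goes to +x, is 46 mm wide between two rails 4 mm thick and 8 mm high. The block topples into the tub once its centre is some 5 to 12 mm past this end, its rear then still 20 to 27 mm short of it.
- tub_in (a point): Centre of the tub's inner floor (station 73, -25, 5). Inside, the tub spans station x 0 to 146, y -90 to +40; its side and far rims are at z 103.
- flap (a joint): Opening of the flap (rad): 0 shut, 1.05 up at its stop. Axis along station x at y 0, z 108. Shut, the blade (3 mm thick, x 2 to 4) bars the lane from y -20 to -70, z 93 to 110; it does not yield along x. Pressing the bar down swings it up: its lowest part in the lane is then 24 mm above the board at 0.8 rad, 28 at 0.9, 33 at 1.05, its outer corner 78 at most. A spring shuts it.
- bar_mid (a point): Middle of the flap's press bar, a round steel bar 12 mm thick along station x from -152 to +5, left of the board, nothing below it. It moves with the flap: centre at y 25, z 116 shut; y 22, z 93 at 0.9 rad; y 19, z 90 at the stop. Needs about 1.5 N at first, 5.5 N fully down; a fingertip can slide along it while holding it down.
- block: The stamp block to push: light wood, black rubber face below, 64 mm long (its x axis, roughly along the lane), 32 wide, 24 high, 50 to 100 g. Origin at the centre of its underside. It lies on the board in the lane, its front 20 to 60 mm short of the flap.
- twin: Bystander: a second stamp block of the same make, standing on end on the table (64 mm tall); leave it where it is.
- jar: Bystander: a lidded jar, 60 mm across, 85 tall; leave it where it is.
- bottle: Bystander: a bottle, 56 mm across, 150 tall; leave it where it is.
- mug: Bystander: a white mug, 76 mm across, 85 tall; leave it where it is.
- deckle: Bystander: a flat wooden frame 150 x 114 x 18 mm lying on the table; leave it where it is.
- brush: Bystander: a brush lying on the table; leave it where it is.
Mind the look-alikes: they are no part of the job. Leave any purple or red look-alike of the block alone.

How it is judged:
By the outcome, as a careful person would: the job done as asked, in the order asked, and still so for the second after the job is handed in, with the robot touching nothing.
It also fails if it takes over 38 s, if anything falls off the work surface, if the arm or the gripper's body presses on something with over 40 N, if the wrist force passes 120 N, or if a joint passes its speed limit or range.

## Working session

There is one attempt and no reset: what is moved stays moved. The work goes in short steps, each a Python script; the robot and the scene stay as the last script left them, time stands still between calls to the robot, and variables do not carry over. Pictures are saved under pics/ and viewed, about 8 in all and at most 12, crops included, and the job is handed in when it is done.

```bash
mkdir -p pics; ls
python3 - <<'E'
from workcell import bot
import cv2,numpy as np
for n in("top","side"):
    c=bot.read_camera(n);cv2.imwrite(f"pics/{n}0.png",c["pixels"])
    print(n,c["fx"],c["cx"],c["cy"],np.round(c["R"],3).tolist(),np.round(c["t"],3))
print(bot.current_clock(),bot.current_ee_pos(),bot.current_tool_rot())
E
```

```text
pics
top 475.0764110323966 272.1257277112949 212.1209029777837 [[-0.016, -1.0, -0.001], [-0.996, 0.016, -0.085], [0.085, -0.0, -0.996]] [0.079 0.574 1.153]
side 479.3116005760547 274.62036390849386 208.87486714000303 [[-0.907, -0.422, 0.011], [-0.308, 0.644, -0.7], [0.288, -0.638, -0.714]] [0.521 0.21  0.815]
0.1 [ 0.16806972 -0.54930902  0.21372792] [-2.52441739e+00  1.86792986e+00  1.76873037e-03]
```

View pics/top0.png

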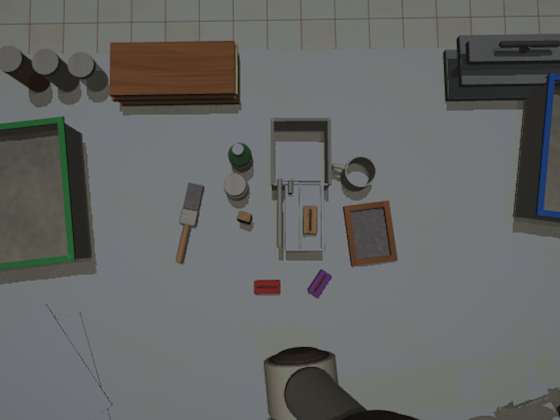

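View pics/side0.png

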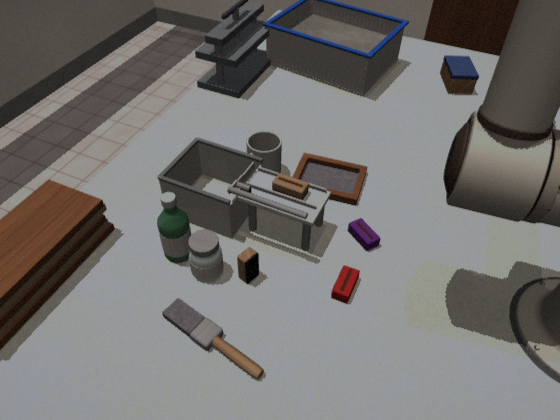

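Top: the station is at about px (300,185), with the lane running up the image (+x world). The bar is at px (280,180–247) and the block at about (310,220). Bottle and jar are left of the tub, mug and deckle to the right. Next I'll enlarge both views.

Run:
```python
import cv2,numpy as np
a=cv2.imread("pics/top0.png")[105:265,225:385];b=cv2.imread("pics/side0.png")[130:270,150:350]
f=lambda i:np.clip(cv2.convertScaleAbs(i,alpha=1.7),0,255)
cv2.imwrite("pics/topc.png",cv2.resize(f(a[:140]),(800,700),interpolation=cv2.INTER_CUBIC)[:600] if 0 else cv2.resize(f(a[:,30:]),None,fx=3.75,fy=3.75,interpolation=cv2.INTER_CUBIC))
cv2.imwrite("pics/sidec.png",cv2.resize(f(b),None,fx=4,fy=4,interpolation=cv2.INTER_CUBIC))
```

```text
(no output)
```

View pics/topc.png

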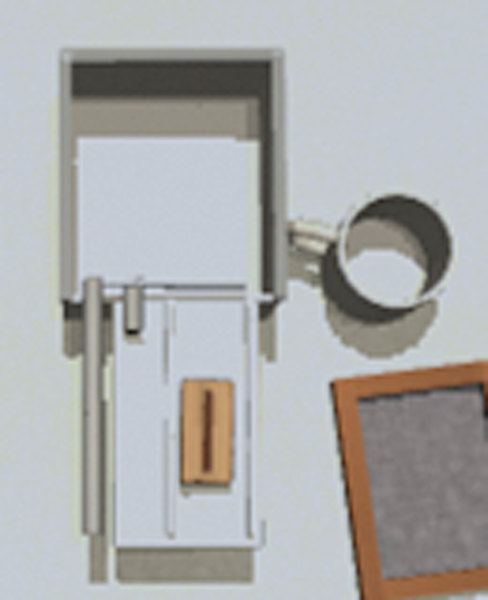

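View pics/sidec.png

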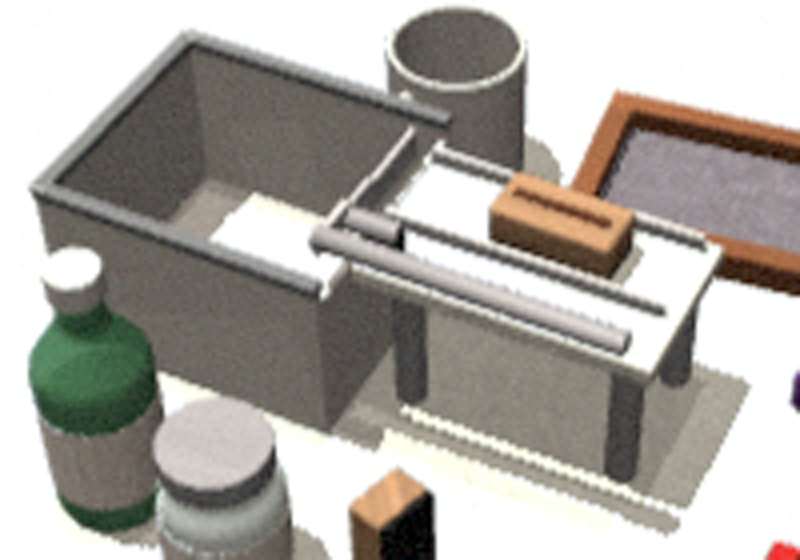

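Positions read in the crops: bar ends at top (93,280)/(93,533) and side (318,240)/(628,340). Block top corners at top (182–234, 380–486) and side (490,208),(515,175),(637,213),(610,245). Fit the station pose and block next.

```bash
cat > fit.py <<'E'
from workcell import bot
import numpy as np
from scipy.optimize import least_squares
cam={n:bot.read_camera(n) for n in("top","side")}
def proj(n,X):
    c=cam[n];p=np.asarray(X)@np.array(c["R"]).T+c["t"]
    return np.c_[c["fx"]*p[:,0]/p[:,2]+c["cx"],c["fy"]*p[:,1]/p[:,2]+c["cy"]]
T=lambda l:np.array(l)/3.75+[255,105]
S=lambda l:np.array(l)/4+[150,130]
ob=[("top",T([(93,533),(93,280),(116,547),(262,547),(72,60),(272,60)]),np.array([(-152,25,116),(5,25,116),(-160,12,90),(-160,-80,90),(146,40,103),(146,-90,103)])/1e3),
("side",S([(628,340),(318,240),(650,375),(722,247)]),np.array([(-152,25,116),(5,25,116),(-160,12,90),(-160,-80,90)])/1e3)]
def W(p,X):
    c,s=np.cos(p[2]),np.sin(p[2]);X=np.asarray(X)
    return np.c_[p[0]+c*X[:,0]-s*X[:,1],p[1]+s*X[:,0]+c*X[:,1],X[:,2]]
r=lambda p:np.concatenate([(proj(n,W(p,X))-u).ravel() for n,u,X in ob])
s=least_squares(r,[.65,0,0],loss="soft_l1")
print("station",s.x);print(np.round(r(s.x).reshape(-1,2),1).tolist())
q=s.x
bx=np.array([(32,16,24),(32,-16,24),(-32,-16,24),(-32,16,24)])/1e3
bo=[("top",T([(182,380),(234,380),(232,486),(181,484)])),("side",S([(490,208),(515,175),(637,213),(610,245)]))]
rb=lambda p:np.concatenate([(proj(n,W(q,W([p[0],p[1],p[2]],bx)+[0,0,.09]))-u).ravel() for n,u in bo])
b=least_squares(rb,[-.09,-.048,0])
print("block in station",b.x);print(np.round(rb(b.x).reshape(-1,2),1).tolist())
E
python3 fit.py
```

```text
station [ 0.63895374  0.02672047 -0.01568667]
[[-0.2, 0.1], [-0.3, -0.9], [-0.9, -0.1], [-0.2, -0.1], [-1.2, -0.8], [0.7, -0.8], [0.6, 1.3], [-0.2, -1.2], [1.2, -0.8], [1.6, -0.3]]
block in station [-0.08914107 -0.04432277 -0.00799788]
[[-0.6, -0.7], [-0.5, -0.6], [0.0, -0.9], [-0.4, -0.5], [-0.3, 0.2], [0.9, -1.6], [1.0, -0.9], [0.9, 1.6]]
```

Fit is good: residuals are around 1 px, the block's lateral position is within the lane, and its front is about 59 mm short of the flap. Moving above now.

```bash
cat > h.py <<'E'
from workcell import bot
import numpy as np,cv2
from scipy.spatial.transform import Rotation as Ro
P=[.63895,.02672,-.0157]
def w(x,y,z):
    c,s=np.cos(P[2]),np.sin(P[2]);x,y,z=x/1e3,y/1e3,z/1e3
    return [P[0]+c*x-s*y,P[1]+s*x+c*y,z]
def st(p):
    c,s=np.cos(P[2]),np.sin(P[2]);d=np.array(p)[:2]-P[:2]
    return np.round(1e3*np.array([c*d[0]+s*d[1],-s*d[0]+c*d[1],p[2]]),1)
def rot(sg):
    c,s=np.cos(P[2]),np.sin(P[2]);x=sg*np.array([-s,c,0]);z=np.array([0,0,-1.]);return Ro.from_matrix(np.c_[x,np.cross(z,x),z]).as_rotvec()
def pic(cam,name,box=None,k=1):
    i=bot.read_camera(cam)["pixels"]
    if box: i=i[box[1]:box[3],box[0]:box[2]]
    cv2.imwrite("pics/"+name,cv2.resize(cv2.convertScaleAbs(i,alpha=1.6),None,fx=k,fy=k,interpolation=cv2.INTER_CUBIC))
def stat(): print("t",round(bot.current_clock(),2),"st",st(bot.current_ee_pos()),"F",np.round(bot.current_contact_force(),2),"op",round(bot.current_opening(),3))
E
python3 - <<'E'
from h import *
q0=np.array(bot.current_joints());best=None
for sg in(1,-1):
    q=bot.inverse_kinematics(w(-140,-11.5,200),rot(sg));print(sg,None if q is None else np.round(q,2))
    if q is not None and (best is None or abs(np.array(q)-q0).max()<best[0]): best=(abs(np.array(q)-q0).max(),sg)
sg=best[1];open("sg","w").write(str(sg))
bot.set_gripper(.554,20)
bot.goto(w(-140,-11.5,200),rot(sg)); bot.line_to(w(-140,-11.5,135))
stat();pic("side","side1.png",(130,60,390,270),3)
E
```

```text
1 [-0.21 -0.03  1.82 -0.    1.35 -1.76]
-1 [-0.21 -0.03  1.82 -0.    1.35  1.38]
t 3.87 st [-139.6  -11.8  135.5] F [ 0.34 -0.39 -0.03] op 0.555
```

View pics/side1.png

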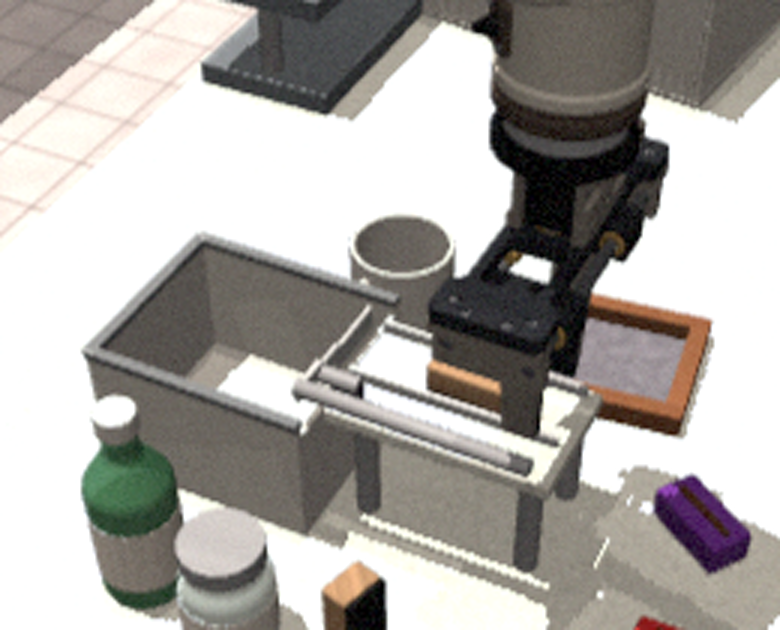

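Run:
```python
from h import *
c=bot.read_camera("side");R=np.array(c["R"]);t=np.array(c["t"])
o=-R.T@t
n=np.array([-np.sin(P[2]),np.cos(P[2]),0])
for name,(u,v) in dict(brk_low_left=(430,365),brk_low_right=(500,388),brk_up_left=(436,320),brk_up_right=(550,352),tip_left=(500,428),tip_right=(542,440),plate_left=(432,295),plate_right=(560,318)).items():
    d=R.T@np.array([(130+u/3-c["cx"])/c["fx"],(60+v/3-c["cy"])/c["fy"],1])
    r=[]
    for y in(15,32):
        k=((np.array(P[:2]+[0])-o)@n+y/1e3)/(d@n); r.append(st(o+k*d))
    print(name,r)
pic("wrist","wr1.png",None,1.0)
```

```text
brk_low_left [array([-80.1,  15. , 160.3]), array([-88.2,  32. , 177.4])]
brk_low_right [array([-124.5,   15. ,  160.6]), array([-131.2,   32. ,  177.8])]
brk_up_left [array([-83.4,  15. , 195.8]), array([-91.4,  32. , 211.8])]
brk_up_right [array([-152.5,   15. ,  199.3]), array([-158.3,   32. ,  215.3])]
tip_left [array([-126. ,   15. ,  129.1]), array([-132.7,   32. ,  147.2])]
tip_right [array([-152.5,   15. ,  131.1]), array([-158.4,   32. ,  149.1])]
plate_left [array([-80.8,  15. , 212.9]), array([-88.8,  32. , 228.4])]
plate_right [array([-156.3,   15. ,  225.1]), array([-162.1,   32. ,  240.2])]
```

View pics/wr1.png

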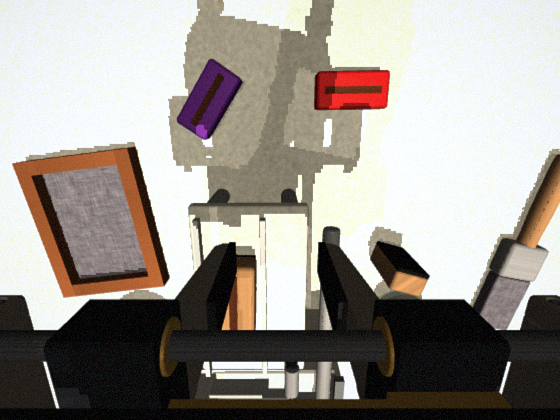

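The grey piece is the gripper body: taken at its outer y of about 80, it comes out at z ≥ 220 and centred on the TCP. It will clear the flap by about 18 mm. The wrist view shows one finger over the bar (335,250) and the other over the lane behind the block (230,250). Press now.

Run:
```python
from h import *
for z in(120,110,103,98):
    bot.line_to(w(-140,-12,z),max_speed=.06);stat()
    if np.linalg.norm(bot.current_contact_force())>12: print("STOP");break
pic("side","side2.png",(150,100,350,270),3.5)
```

```text
t 4.42 st [-140.4  -12.5  119.6] F [-0.71 -1.96  0.55] op 0.554
t 4.73 st [-139.7  -12.2  110. ] F [ 0.93 -2.34  2.12] op 0.553
t 5.0 st [-139.1  -12.5  103.5] F [ 1.94 -4.22  4.44] op 0.555
t 5.25 st [-139.   -13.5   99.2] F [-1.02 -8.12  7.03] op 0.557
```

View pics/side2.png

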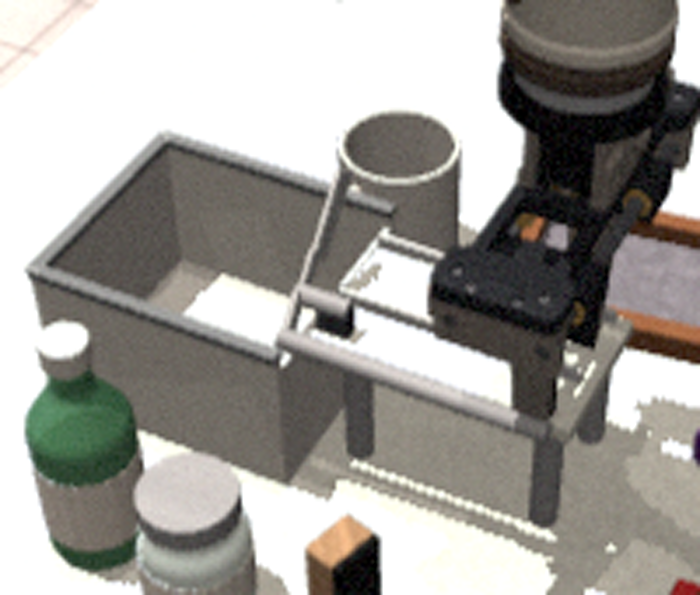

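The flap swings up (blade at about (320,240)) and the bar is down. But the side force (-8 N in y) means the fingertip sits on the bar's right flank, so the tip is thinner than assumed. I'll lift, open about 12 mm wider and press again more centrally.

Run:
```python
from h import *
bot.line_to(w(-140,-12,132),max_speed=.1)
bot.set_gripper(.685,20);stat()
for z in(115,103,98):
    bot.line_to(w(-140,-12.5,z),max_speed=.08);stat()
    if np.linalg.norm(bot.current_contact_force())>14: print("STOP");break
pic("wrist","wr2.png",None,1.0)
```

```text
t 6.17 st [-140.3  -11.9  131.6] F [-0.85  0.5  -0.97] op 0.686
t 6.54 st [-140.4  -12.5  114.6] F [-0.7  -0.31  1.36] op 0.686
t 6.84 st [-139.8  -12.5  103.3] F [-0.9   0.63  3.98] op 0.687
t 7.09 st [-139.3  -13.2   98.9] F [-1.62 -0.74  6.06] op 0.684
```

View pics/wr2.png

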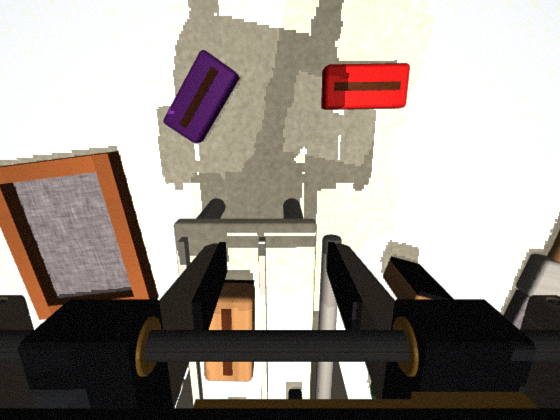

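Side force is gone and the bar is held with about 6 N. The wrist view shows one tip on the bar (335,245) and the other in the lane just behind the block (215,250). Push in steps.

Run:
```python
from h import *
for x in(-120,-100,-80,-65,-52):
    bot.line_to(w(x,-12.5,97.5),max_speed=.06);stat()
    if np.linalg.norm(bot.current_contact_force())>18: print("STOP");break
pic("side","side3.png",(150,80,350,250),3.5)
```

```text
t 7.62 st [-119.9  -12.5   97.8] F [-0.83  0.44  4.57] op 0.684
t 8.11 st [-99.9 -12.4  97.7] F [-1.74  0.62  5.18] op 0.685
t 8.59 st [-79.8 -12.4  97.7] F [-0.95  0.99  5.3 ] op 0.685
t 8.99 st [-64.9 -12.5  97.7] F [-0.62  0.78  4.4 ] op 0.688
t 9.36 st [-51.9 -12.5  97.6] F [-1.11  0.    3.76] op 0.685
```

View pics/side3.png

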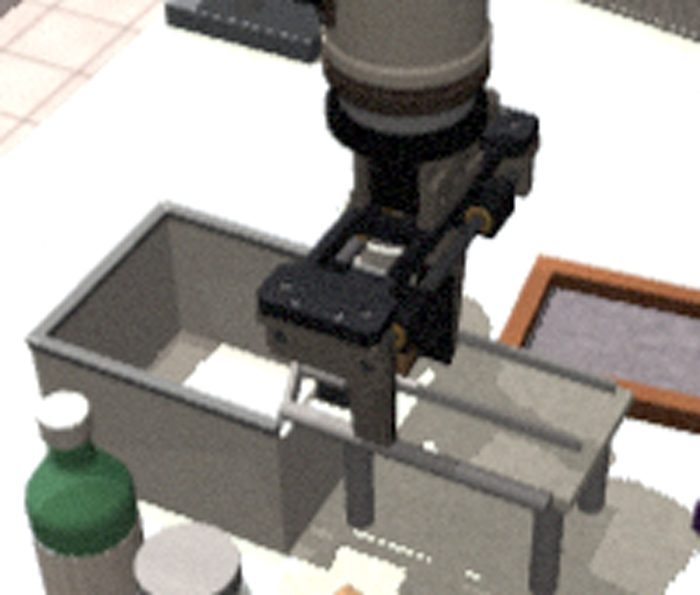

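Flap still up, and the block (orange at (405,355)) is moving ahead of the right finger. Keep pushing, watching the force.

Run:
```python
from h import *
for x in(-46,-40,-35,-31,-28):
    bot.line_to(w(x,-12.5,97.5),max_speed=.05);stat()
    if np.linalg.norm(bot.current_contact_force())>18: print("STOP");break
bot.hold(.4)
c={n:bot.read_camera(n)["pixels"] for n in("top","side")}
a=cv2.resize(c["side"][80:250,150:330],None,fx=2.2,fy=2.2);b=cv2.resize(c["top"][105:275,230:400],None,fx=2.2,fy=2.2)
cv2.imwrite("pics/both4.png",cv2.convertScaleAbs(np.hstack([a,b]),alpha=1.6))
```

```text
t 9.68 st [-46.3 -12.5  97.4] F [-1.69  0.51  4.64] op 0.683
t 9.94 st [-40.2 -12.5  97.5] F [-1.84  1.3   3.76] op 0.684
t 10.19 st [-35.1 -12.5  97.5] F [-2.11  0.84  5.07] op 0.684
t 10.44 st [-31.1 -12.5  97.5] F [-2.41 -0.67  4.58] op 0.683
t 10.69 st [-28.1 -12.5  97.5] F [-3.12  0.14  4.7 ] op 0.684
```

View pics/both4.png

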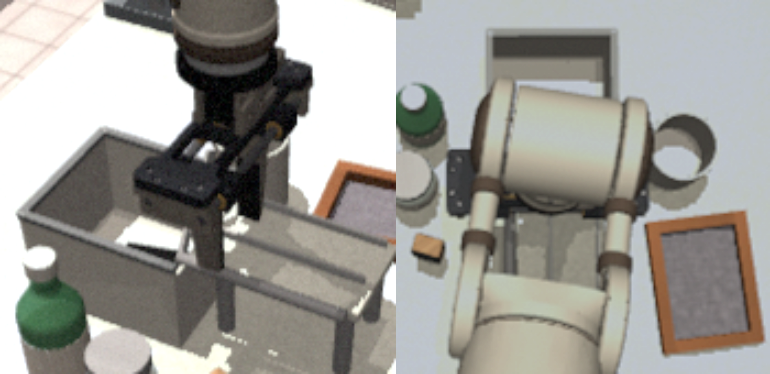

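A black patch at (155,250) in the left half looks like the rubber face, in the tub. I'll check it numerically without another picture.

Run:
```python
from h import *
c=bot.read_camera("side");R=np.array(c["R"]);t=np.array(c["t"]);o=-R.T@t
I=c["pixels"].astype(int);g=I.max(2)
x0,y0,x1,y1=195,180,240,206
print(g[y0:y1,x0:x1:2].tolist().__str__().replace("], ","],\n"))
for u,v in((209,191),(232,194),(220,198)):
    d=R.T@np.array([(u-c["cx"])/c["fx"],(v-c["cy"])/c["fy"],1])
    print((u,v),[st(o+d*(z/1e3-o[2])/d[2]).tolist() for z in(5,30,60,90)])
```

```text
[[69, 87, 102, 104, 105, 107, 104, 100, 136, 162, 161, 151, 120, 89, 63, 55, 40, 40, 42, 39, 42, 40, 42],
[76, 91, 103, 105, 104, 101, 105, 104, 162, 165, 160, 162, 154, 141, 89, 68, 63, 49, 40, 39, 40, 46, 38],
[83, 98, 108, 104, 106, 103, 104, 141, 163, 167, 161, 163, 161, 161, 141, 121, 85, 65, 53, 42, 40, 42, 33],
[88, 104, 104, 106, 105, 104, 139, 160, 164, 164, 164, 163, 160, 161, 161, 156, 141, 90, 65, 73, 48, 32, 42],
[97, 104, 103, 105, 108, 106, 163, 166, 164, 163, 166, 167, 165, 163, 161, 162, 158, 141, 122, 105, 59, 45, 42],
[108, 107, 106, 106, 106, 108, 166, 165, 166, 165, 161, 166, 165, 166, 159, 163, 159, 156, 155, 123, 56, 51, 44],
[104, 104, 105, 106, 105, 142, 167, 163, 165, 166, 165, 165, 164, 166, 165, 165, 163, 160, 161, 124, 57, 50, 37],
[104, 105, 103, 103, 107, 162, 165, 168, 162, 165, 165, 164, 166, 166, 164, 167, 162, 165, 162, 117, 54, 60, 39],
[101, 100, 105, 105, 142, 164, 166, 165, 166, 165, 165, 163, 166, 163, 165, 165, 162, 166, 166, 112, 45, 87, 39],
[102, 96, 101, 103, 160, 164, 163, 160, 163, 164, 163, 162, 164, 164, 164, 164, 164, 165, 159, 114, 5
[... 1168 characters left out ...]
 37, 52, 80, 91, 58, 133, 110, 44, 54, 71],
[66, 68, 64, 64, 65, 66, 66, 64, 67, 62, 70, 67, 57, 50, 38, 53, 67, 46, 155, 75, 49, 46, 52],
[67, 65, 66, 68, 68, 66, 71, 64, 71, 66, 65, 66, 67, 66, 56, 40, 39, 48, 144, 60, 54, 53, 46],
[66, 68, 70, 71, 68, 68, 67, 64, 64, 67, 70, 69, 62, 63, 68, 62, 46, 56, 99, 53, 52, 51, 53],
[65, 67, 67, 66, 66, 69, 66, 67, 65, 61, 63, 66, 67, 66, 66, 66, 60, 54, 54, 53, 51, 52, 54]]
(209, 191) [[105.0, -49.4, 5.0], [89.4, -27.8, 30.0], [70.5, -1.8, 60.0], [51.7, 24.2, 90.0]]
(232, 194) [[55.8, -63.5, 5.0], [41.8, -41.3, 30.0], [25.0, -14.8, 60.0], [8.3, 11.8, 90.0]]
(220, 198) [[72.7, -41.3, 5.0], [58.1, -19.9, 30.0], [40.6, 5.8, 60.0], [23.1, 31.4, 90.0]]
```

The patch's rays put it at z ≈ 30, x ≈ 40–90, y ≈ -30…-40. That fits the block lying on its side on the tub floor, clear of the lane. I'll release and check.

Run:
```python
from h import *
bot.line_to(w(-36,-12.5,98),max_speed=.06)
bot.line_to(w(-36,-12.5,215),max_speed=.1)
stat()
bot.line_to(w(-250,-12.5,260),max_speed=.25)
bot.hold(.5);stat()
c={n:bot.read_camera(n)["pixels"] for n in("top","side")}
a=cv2.resize(c["side"][120:290,150:330],None,fx=2.2,fy=2.2);b=cv2.resize(c["top"][105:275,230:400],None,fx=2.2,fy=2.2)
cv2.imwrite("pics/both5.png",cv2.convertScaleAbs(np.hstack([a,b]),alpha=1.6))
```

```text
t 12.84 st [-36.5 -12.4 214. ] F [-0.11 -1.7  -0.31] op 0.684
t 14.37 st [-249.9  -12.5  259.9] F [-0.24 -0.11  0.1 ] op 0.681
```

View pics/both5.png

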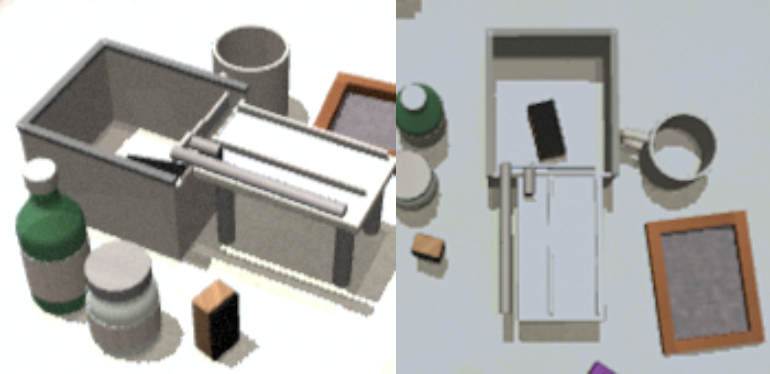

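The block lies upside down inside the tub (right half, (546,130)). The flap is shut again, the bar is up, and the bystanders in view are standing where they were. Hand in.

```bash
python3 -c "
from workcell import bot
bot.job_done();print(bot.current_clock())"
```

```text
the job is handed in; nothing more can be done
the job is handed in; nothing more can be done
```

The stamp block is in the rinse tub and the flap has fallen shut; I handed the job in at about 14.4 s on the robot's clock.

I found the station and block from the top and side views (fit error about 1 px). One fingertip held the bar down while the other pushed the block along the lane until it dropped. I then let go and backed away.

- **Second press:** the first press touched the bar on its flank and gave an 8 N sideways force. I lifted, opened the gripper about 12 mm wider and pressed again, which brought the sideways force to near zero.
- **Final pictures:** the block lies rubber side up on the tub floor. The flap is shut and the bar is up. The twin, jar, bottle, mug and deckle look unmoved.
- **Not re-checked:** the last crop left out the brush and the red look-alike and cut off most of the purple one, but the arm never went near them.
- **Forces:** readings stayed at about 11 N or less at every check. The tool force read about 0 after the arm backed away.
- **Disagreement:** from the side view I had taken the block to be lying on its side. The top view shows it upside down; either way it is in the tub.

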